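# Unstack the printer's drive parts into their kit places

## Robot

A 6-joint arm with a two-finger parallel gripper is mounted at the origin on the work surface. World frame = base frame: x ahead of the robot, y to its left, z up, the work surface at z = 0. Lengths are in m, angles in degrees, forces in N, time in s.
With the tool pointing down it reaches from about 0.225 to 0.875 m from the base axis. Payload 3.4 kg.
Tool frame: the origin (TCP) lies at the centre of the arm's flange, where the gripper is bolted on; the fingertips stand 173 mm ahead of it and the grasp point (between the pads) lies 155 mm ahead of it; z points along the fingers, y is the line along which they close (so a half turn about z gives the same grasp; the last joint's range is limited). The gripper opens to 85 mm and grips with 20 to 120 N. Pads are 22 mm wide; open, the fingers measure 114 mm over their backs; the gripper's body (76 mm by 85 mm) begins 54 mm behind the grasp point. The pads swing forward as they close: fully open they stand 13 mm farther back than shut.
Start: joints at [68.812, 15.808, 86.224, -0, 77.962, -6.933], TCP at [0.142, 0.557, 0.405] pointing down, gripper open.
Joint ranges: [-165.64, 165.64], [-43.16, 119.46], [12.63, 154.43], [-67.54, 247.53], [6.08, 155.33], [-154.97, 154.97]. Speed limits (degrees/s): [147.25, 147.25, 180, 180, 180, 180].

## Interface

Orientations are given as [roll, pitch, yaw] about the fixed x, y, z axes, in that order (R = Rz(yaw) Ry(pitch) Rx(roll)).
In Python, from workcell import robot gives the robot as it stands.
- The arm moves only by the tool move_arm, never from a script. Its argument "motion" is a list of rows, each an object with "fingers": the finger opening in m, from 0 to 0.0854; "dp": the shift along the world's x, y, z in m, a list of three; "delta_rot": the turn, a rotation vector about the world's x, y, z in rad, a list of three. In form: [{"fingers": fingers, "dp": [x, y, z], "delta_rot": [wx, wy, wz]}, ...]. A call has 1 to 20 rows; each row shifts and turns the commanded pose from where the row before left it; what a row does not reach is not made up. A row lasts 1/8 s, in which the tool goes at most 62.5 mm and 10.7 degrees, less where a joint would pass 70% of its speed; a pose out of reach is approached as far as the arm can. A call with a gripper value outside its range is refused whole. The fingers move at their own pace and stop on an object; "squeeze" is the grip in N (left out, the last holds). Time passes only in rows, so rows that do not move let the fingers close. It gives the time, the measured TCP pose, the force, the opening and the grip force at its end, in the units of the state.
- robot.state(): the state, without advancing time (a new reading comes with each control period).
- robot.get_image(name): name is "scene" or "top"; returns the picture (480x640x3 uint8, red, green, blue); there is no depth.
- robot.camera_params(name): a dict with "intrinsics" (3x3 intrinsics, pixels), "cam_to_world" (4x4, takes a point from camera to world coordinates). Camera axes: x right, y down, z forward; pixel columns grow to the right and rows downward; lengths in m; the calibration is good to about 2 mm. A picture is of the moment at which its call begins. camera_params takes no time and is no camera call.
- robot.hand_in(): hands the job in; it is judged then, once.
The state is a dict: "t": time; "joint_positions": joint angles; "joint_vel": joint speeds; "joint_torque": joint torques, N m; "position": TCP position; "tcp_rot": TCP orientation; "wrist_force": force on the tool from outside, world axes, zero at the start; "ft_torque": the same for the moment, N m; "gripper_width": finger opening in m; "grip_force": force on a finger pad.
Only numpy, scipy, OpenCV 4.12 (cv2) and the standard library are available. Lean on these libraries where they do the work, as an engineer would, in place of code of your own. Each camera call takes 0.05 s, during which the arm holds its last target. There are 200 camera calls.

## Task

Lay out the drive parts for rebuilding the 3D printer: take the pile apart from the top down, one part at a time, each straight to its own place while the rest of the pile stays where it stands. The brass bushing goes upright in the round dish, the toothed pulley over the post and down onto its foot, the oblong carriage flat and lengthwise in the long tray, the square block flat in the square tray. Set every part down before letting go, do not drop it, and leave all four resting in their places.

Things in the scene. Friction and masses are not known exactly. Their poses are not given: they have to be found in the camera images.
- bushing: Top of the pile at the start: a plain brass flanged bushing standing on its flange: flange 38 mm across and 6 mm thick, above it a round barrel 28 mm across; 34 mm high in all, black bore mark on top. Origin: centre of its underside; z up. About 0.09 kg.
- pulley: Second in the pile: a steel toothed belt pulley lying flat, a plain ring 49 mm across (50 over the teeth), 24 mm high, with a bore 24 mm across right through along its z axis. Origin: centre of its underside; z up. About 0.12 kg.
- carriage: Third in the pile: a black plastic slide carriage, an oblong block 94 mm (its x) by 40 mm (its y) by 26 mm high, steel strips along its long sides. Origin: centre of its underside; z up. About 0.14 kg.
- block: Bottom of the pile, standing on the table: a square aluminium bearing block 64 x 64 mm (its x and y), 32 mm high, four bolts in the corners of its top. Origin: centre of its underside; z up. About 0.30 kg. The pile stands loosely with nothing joined: things may lie up to 6 mm off centre and turned on one another; from the top down it is always bushing, pulley, carriage, block, 116 mm high in all.
- round_dish: Place of the bushing: a shallow round dish of grey plastic fixed to the table, 70 mm across, 60 mm inside the rim; floor 4 mm above the table, rim top 9 mm. Origin: centre of its underside, on the table.
- post_stand: Place of the pulley: a round grey foot 68 mm across and 6 mm thick, fixed to the table, with an upright steel post 10 mm across in its centre whose pointed top is 46 mm above the table. The pulley goes over the post and rests on the foot. Origin: centre of its underside, on the table.
- long_tray: Place of the carriage: a shallow oblong grey plastic tray fixed to the table, 126 mm (its x) by 72 mm (its y) outside, 116 x 62 mm inside; floor and walls 5 mm thick, rim top 9 mm above the table. Origin: centre of its underside, on the table.
- square_tray: Place of the block: a shallow square grey plastic tray fixed to the table, 96 x 96 mm outside (its x and y), 86 x 86 mm inside; floor and walls 5 mm thick, rim top 9 mm above the table. Origin: centre of its underside, on the table.

How it is judged:
By the outcome, as a careful person would: the job done as asked, in the order asked, and still so for the second after the job is handed in, with the robot touching nothing.
It also fails if it takes over 128 s, if anything falls off the work surface, if the arm or the gripper's body presses on something with over 40 N, if the wrist force passes 120 N, or if a joint passes its speed limit or range.

## Working session

There is one attempt and no reset: what is moved stays moved. The work goes in short steps, Python scripts to look and compute and a tool call to move; the robot and the scene stay as the last step left them, time stands still between calls to the robot, and variables do not carry over. Pictures are saved under pics/ and viewed, at most 15 in all, crops included, and the job is handed in when it is done.

Besides the shell and the picture viewer there is one more tool, called after "Request:" by a JSON object that holds its "op" and its "data", one argument or row to a line. move_arm: Moves the arm, as the interface text tells. Its arguments: {"type":"object","properties":{"motion":{"type":"array"},"squeeze":{"type":"number"}},"required":["motion"]}

```bash
mkdir -p pics; python3 - <<'E'
from workcell import robot
import cv2, numpy as np
np.set_printoptions(precision=4,suppress=True)
for n in("scene","top"):
    cv2.imwrite(f"pics/{n}0.png",robot.get_image(n)[:,:,::-1])
    p=robot.camera_params(n);print(n,p["intrinsics"],p["cam_to_world"])
print(robot.state())
E
```

```text
scene [[480.1662   0.     320.0515]
 [  0.     480.1662 240.652 ]
 [  0.       0.       1.    ]] [[-0.6274  0.4703 -0.6206  1.0813]
 [ 0.7787  0.3824 -0.4974  0.4469]
 [ 0.0034 -0.7954 -0.6061  0.6488]
 [ 0.      0.      0.      1.    ]]
top [[490.8763   0.     315.5505]
 [  0.     490.8763 235.2648]
 [  0.       0.       1.    ]] [[ 0.0265 -0.9932  0.1135  0.421 ]
 [-0.9994 -0.029  -0.021   0.0023]
 [ 0.0242 -0.1129 -0.9933  0.8966]
 [ 0.      0.      0.      1.    ]]
{'t': 0.1, 'joint_positions': array([68.8128, 15.8465, 86.2875,  0.0007, 77.9631, -6.9321]), 'joint_vel': array([-0.0492, -0.0758, -0.2747,  0.037 ,  0.0729, -0.0101]), 'joint_torque': array([ -0.    , -41.7704, -24.6405,  -0.0002,   0.006 ,  -0.    ]), 'position': array([0.1415, 0.5571, 0.4039]), 'tcp_rot': array([-179.9038,   -0.0124,  165.7448]), 'wrist_force': array([0.6747, 0.5482, 0.172 ]), 'ft_torque': array([-0.0187,  0.0095, -0.04  ]), 'grip_force': 0.0, 'gripper_width': 0.08550589139184024}
```

View pics/top0.png

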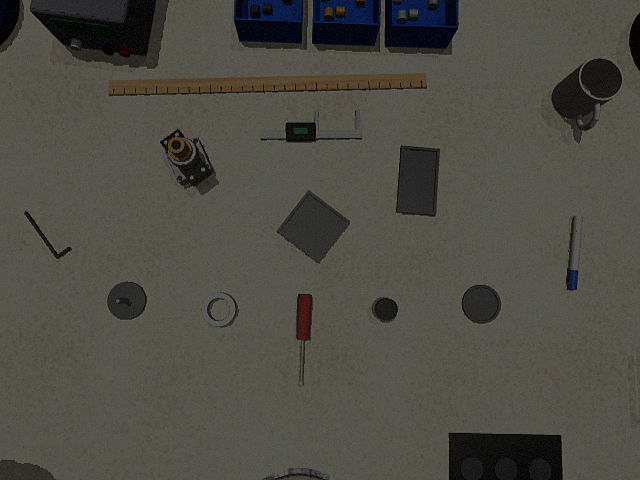

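View pics/scene0.png

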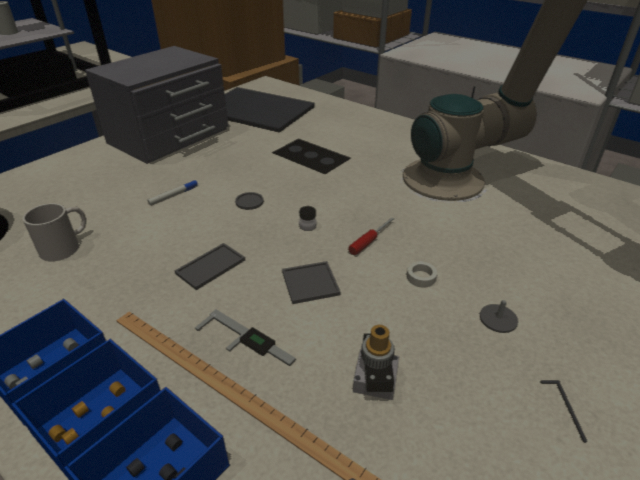

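The top view shows the pile at about (185,158), the square tray at (313,227), the long tray at (418,181), the post foot at (126,300) and the round dish at (481,304). The ring at (220,310) and the jar at (385,309) are not part of the job. Next I measure the places and enlarge the pile.

```bash
cat > h.py <<'E'
import cv2, numpy as np
from workcell import robot
np.set_printoptions(precision=4,suppress=True)
def ray(n,uv,z):
    p=robot.camera_params(n);K,T=p["intrinsics"],p["cam_to_world"]
    uv=np.atleast_2d(np.asarray(uv,float))
    d=np.c_[uv,np.ones(len(uv))]@np.linalg.inv(K).T@T[:3,:3].T
    o=T[:3,3];return (o+d*((z-o[2])/d[:,2])[:,None])
def proj(n,P):
    p=robot.camera_params(n);K,T=p["intrinsics"],p["cam_to_world"]
    q=(np.atleast_2d(P)-T[:3,3])@T[:3,:3]@K.T
    return q[:,:2]/q[:,2:]
def crop(n,x0,y0,x1,y1,k,out,g=2.0):
    im=robot.get_image(n)[:,:,::-1]
    c=cv2.resize(im[y0:y1,x0:x1],None,fx=k,fy=k,interpolation=cv2.INTER_CUBIC)
    cv2.imwrite(out,np.clip(c*g,0,255).astype(np.uint8));return im
E
python3 - <<'E'
from h import *
im=cv2.imread("pics/top0.png")
g=cv2.GaussianBlur(im,(3,3),0).max(2)
for nm,(x0,y0,x1,y1),z in [("sq",(270,185,358,268),.009),("long",(390,140,446,222),.009),("dish",(455,280,508,328),.009),("post",(100,275,152,326),.006)]:
    s=g[y0:y1,x0:x1];t,m=cv2.threshold(s,0,255,cv2.THRESH_BINARY_INV+cv2.THRESH_OTSU)
    c=max(cv2.findContours(m,cv2.RETR_EXTERNAL,cv2.CHAIN_APPROX_NONE)[0],key=cv2.contourArea)
    c=cv2.convexHull(c)[:,0]+[x0,y0]
    w=ray("top",c,z)[:,:2].astype(np.float32)*1000
    print(nm,t,cv2.minAreaRect(w),cv2.minEnclosingCircle(w))
a=cv2.resize(im[115:195,145:225],None,fx=7,fy=7,interpolation=cv2.INTER_CUBIC)
cv2.imwrite("pics/piletop.png",np.clip(a*2.,0,255))
im=cv2.imread("pics/scene0.png")
a=cv2.resize(im[315:405,330:420],None,fx=6,fy=6,interpolation=cv2.INTER_CUBIC)
cv2.imwrite("pics/pilescene.png",np.clip(a*1.5,0,255))
E
```

```text
sq 66.0 ((538.3709106445312, -11.862449645996094), (98.85092163085938, 98.77638244628906), 54.16432189941406) ((538.97900390625, -11.32929515838623), 67.73419189453125)
long 62.0 ((629.97412109375, -202.7209014892578), (74.35985565185547, 129.9652099609375), 86.51951599121094) ((630.649169921875, -202.54623413085938), 72.98896789550781)
dish 63.0 ((406.41943359375, -317.9516906738281), (68.0147476196289, 71.2925033569336), 1.5339826345443726) ((406.7568054199219, -318.15045166015625), 36.059696197509766)
post 64.0 ((396.5561828613281, 316.943603515625), (69.01001739501953, 67.30001068115234), 47.566162109375) ((395.8998107910156, 317.2353515625), 35.06059265136719)[ WARN:0@0.396] global loadsave.cpp:1063 imwrite_ Unsupported depth image for selected encoder is fallbacked to CV_8U.
```

View pics/piletop.png

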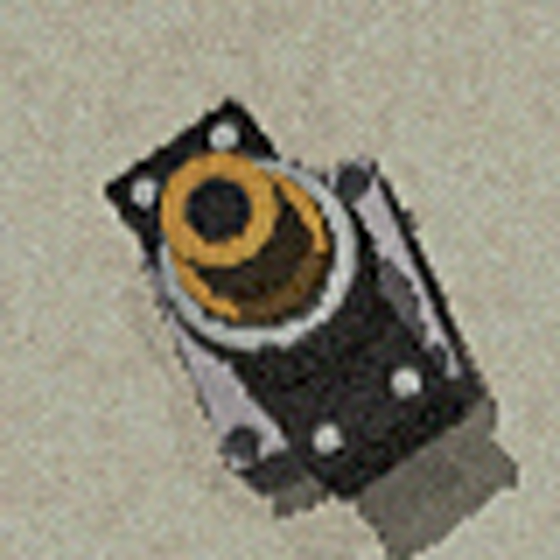

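View pics/pilescene.png

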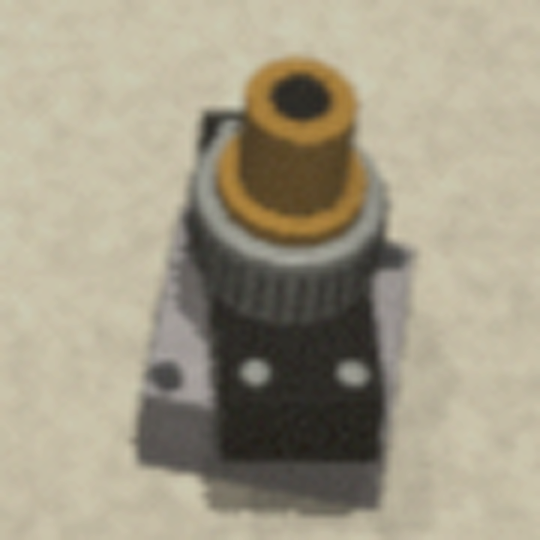

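The close-ups show the pile clearly. In the top crop the bore is at (219,210), the pulley ring at about (258,251), and the carriage corners at (230,98), (107,190), (345,500) and (478,407). In the scene crop the bore is at (302,97).

```bash
python3 - <<'E'
from h import *
T=lambda p:(np.array(p,float)+.5)/7-.5+[145,115]
S=lambda p:(np.array(p,float)+.5)/6-.5+[330,315]
print("bush top/scene",ray("top",T([219,210]),.116),ray("scene",S([[302,99]]),.116))
print("pulley top",ray("top",T([[258,251]]),.082))
c=ray("top",T([[230,98],[107,190],[345,500],[478,407]]),.058)[:,:2];print("carr",c,c.mean(0))
print(cv2.minAreaRect((c*1000).astype(np.float32)))
d=(c[2]+c[3]-c[0]-c[1]);print("xdir",np.degrees(np.arctan2(d[1],d[0])))
# brass mask pulley in scene: carriage front corners
print("scene carr front",ray("scene",S([[213,385],[380,385]]),.058))
im=cv2.imread("pics/scene0.png");g=cv2.GaussianBlur(im,(3,3),0).max(2)
for nm,(x0,y0,x1,y1),z in [("sq",(272,255,350,310),.009),("long",(165,238,254,295),.009),("dish",(228,186,272,214),.009),("post",(470,304,525,338),.006)]:
    s=g[y0:y1,x0:x1];t,m=cv2.threshold(s,0,255,cv2.THRESH_BINARY_INV+cv2.THRESH_OTSU)
    k=max(cv2.findContours(m,cv2.RETR_EXTERNAL,cv2.CHAIN_APPROX_NONE)[0],key=cv2.contourArea)
    k=cv2.convexHull(k)[:,0]+[x0,y0];w=ray("scene",k,z)[:,:2].astype(np.float32)*1000
    print(nm,t,cv2.minAreaRect(w),cv2.minEnclosingCircle(w))
E
```

```text
bush top/scene [[0.6518 0.2165 0.116 ]] [[0.6509 0.2154 0.116 ]]
pulley top [[0.652  0.2159 0.082 ]]
carr [[0.6978 0.2314]
 [0.6731 0.2604]
 [0.5964 0.1972]
 [0.6209 0.1657]] [0.6471 0.2137]
((646.5462646484375, 213.62181091308594), (101.0802001953125, 39.870182037353516), 40.34414291381836)
xdir -139.99310690703967
scene carr front [[0.6961 0.2243 0.058 ]
 [0.6702 0.2562 0.058 ]]
sq 97.0 ((542.0324096679688, -10.166755676269531), (105.64311218261719, 97.8500747680664), 54.16995620727539) ((541.8560180664062, -11.335967063903809), 69.33058166503906)
long 96.0 ((633.0669555664062, -201.97900390625), (82.350341796875, 131.5076446533203), 86.4502944946289) ((633.0421752929688, -203.23672485351562), 74.78682708740234)
dish 97.0 ((408.6731872558594, -317.2435302734375), (77.77886962890625, 69.93254852294922), 39.1767463684082) ((408.2055969238281, -316.66973876953125), 40.991790771484375)
post 97.0 ((398.57373046875, 317.2755432128906), (69.72201538085938, 69.0265121459961), 39.05568313598633) ((395.53460693359375, 318.75518798828125), 39.296051025390625)
```

Request:
{"op": "move_arm", "data": {
  "motion": [
    {"fingers":0.085,"dp":[0.0255,-0.017,0],"delta_rot":[0,0,-0.11]},
    {"fingers":0.085,"dp":[0.0255,-0.017,0],"delta_rot":[0,0,-0.11]},
    {"fingers":0.085,"dp":[0.0255,-0.017,0],"delta_rot":[0,0,-0.11]},
    {"fingers":0.085,"dp":[0.0255,-0.017,0],"delta_rot":[0,0,-0.11]},
    {"fingers":0.085,"dp":[0.0255,-0.017,0],"delta_rot":[0,0,-0.11]},
    {"fingers":0.085,"dp":[0.0255,-0.017,0],"delta_rot":[0,0,-0.11]},
    {"fingers":0.085,"dp":[0.0255,-0.017,0],"delta_rot":[0,0,-0.11]},
    {"fingers":0.085,"dp":[0.0255,-0.017,0],"delta_rot":[0,0,-0.11]},
    {"fingers":0.085,"dp":[0.0255,-0.017,0],"delta_rot":[0,0,-0.11]},
    {"fingers":0.085,"dp":[0.0255,-0.017,0],"delta_rot":[0,0,-0.11]},
    {"fingers":0.085,"dp":[0.0255,-0.017,0],"delta_rot":[0,0,-0.11]},
    {"fingers":0.085,"dp":[0.0255,-0.017,0],"delta_rot":[0,0,-0.11]},
    {"fingers":0.085,"dp":[0.0255,-0.017,0],"delta_rot":[0,0,-0.11]},
    {"fingers":0.085,"dp":[0.0255,-0.017,0],"delta_rot":[0,0,-0.11]},
    {"fingers":0.085,"dp":[0.0255,-0.017,0],"delta_rot":[0,0,-0.11]},
    {"fingers":0.085,"dp":[0.0255,-0.017,0],"delta_rot":[0,0,-0.11]},
    {"fingers":0.085,"dp":[0.0255,-0.017,0],"delta_rot":[0,0,-0.11]},
    {"fingers":0.085,"dp":[0.0255,-0.017,0],"delta_rot":[0,0,-0.11]},
    {"fingers":0.085,"dp":[0.0255,-0.017,0],"delta_rot":[0,0,-0.11]},
    {"fingers":0.085,"dp":[0,0,0],"delta_rot":[0,0,-0.11]}
  ],
  "squeeze": 30
}}

```text
t: 2.6
position: [0.6279, 0.2327, 0.4035]
tcp_rot: [180.0, 0.1, 39.3]
wrist_force: [0.5, 0.3, 0.1]
gripper_width: 0.0855
grip_force: 0.0
```

Request:
{"op": "move_arm", "data": {
  "motion": [
    {"fingers":0.085,"dp":[0.0115,-0.0085,-0.03],"delta_rot":[0,0,0.006]},
    {"fingers":0.085,"dp":[0.0115,-0.0085,-0.03],"delta_rot":[0,0,0.006]},
    {"fingers":0.085,"dp":[0,0,-0.03],"delta_rot":[0,0,0]},
    {"fingers":0.06,"dp":[0,0,-0.01],"delta_rot":[0,0,0]},
    {"fingers":0.06,"dp":[0,0,0],"delta_rot":[0,0,0]},
    {"fingers":0.06,"dp":[0,0,0],"delta_rot":[0,0,0]},
    {"fingers":0.06,"dp":[0,0,0],"delta_rot":[0,0,0]}
  ]
}}

```text
t: 3.48
position: [0.6493, 0.2176, 0.3063]
tcp_rot: [179.9, -0.1, 40.4]
wrist_force: [-0.1, -0.1, -0.7]
gripper_width: 0.0603
grip_force: 0.0
```

```bash
python3 - <<'E'
from h import *
s=robot.state();print(s["position"],s["tcp_rot"],s["gripper_width"])
im=crop("scene",290,250,450,410,4,"pics/s1.png",1.5)
E
```

```text
[0.6493 0.2176 0.3063] [179.9255  -0.1349  40.3969] 0.06034924749857683
```

View pics/s1.png

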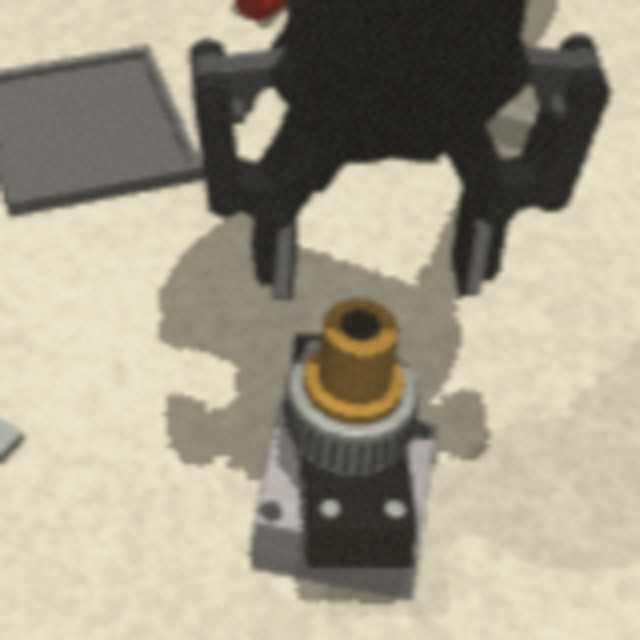

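The picture shows the finger inner edges at crop x of about 294 and 467, and the bushing axis at about 360. I check the offset by projection.

```bash
python3 - <<'E'
from h import *
f=lambda P:(proj("scene",P)-[290,250]+.5)*4-.5
c=np.array([.6493,.2176]);a=np.radians(130);y=np.array([np.cos(a),np.sin(a)]);x=np.array([np.cos(a-np.pi/2),np.sin(a-np.pi/2)])
for z in(.135,.14,.145):
  print(z,f([[*(c-y*.030+x*.011),z],[*(c+y*.030+x*.011),z]]).round())
print(f([[.651,.216,.116],[.651,.216,.082]]))
im=robot.get_image("top");cv2.imwrite("pics/t1.png",cv2.convertScaleAbs(cv2.resize(im[90:200,120:240,::-1],None,fx=5,fy=5,interpolation=cv2.INTER_CUBIC),alpha=2))
E
```

```text
0.135 [[293. 314.]
 [461. 312.]]
0.14 [[294. 305.]
 [462. 302.]]
0.145 [[295. 295.]
 [464. 293.]]
[[362.5645 326.7704]
 [355.4184 388.0565]]
```

View pics/t1.png

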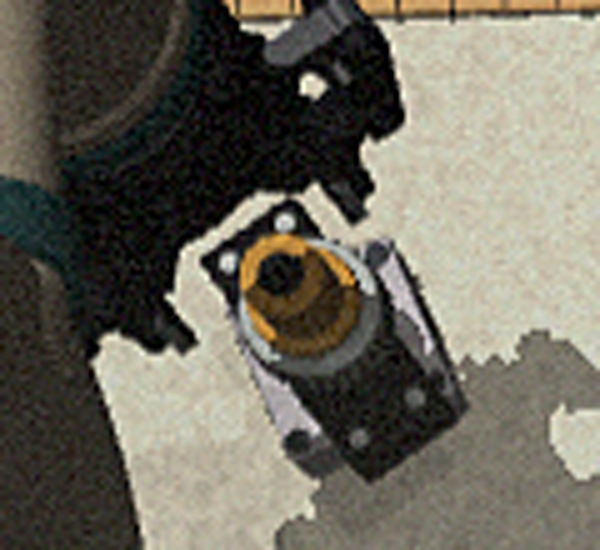

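Prediction and image agree to about 1 mm. Descend and grip the barrel.

Request:
{"op": "move_arm", "data": {
  "motion": [
    {"fingers":0.06,"dp":[0.0015,-0.0015,-0.01],"delta_rot":[0,0,-0.006]},
    {"fingers":0.06,"dp":[0,0,-0.015],"delta_rot":[0,0,0]},
    {"fingers":0.06,"dp":[0,0,-0.01],"delta_rot":[0,0,0]},
    {"fingers":0.06,"dp":[0,0,-0.007],"delta_rot":[0,0,0]},
    {"fingers":0.06,"dp":[0,0,0],"delta_rot":[0,0,0]},
    {"fingers":0.04,"dp":[0,0,0],"delta_rot":[0,0,0]},
    {"fingers":0.036,"dp":[0,0,0],"delta_rot":[0,0,0]},
    {"fingers":0.032,"dp":[0,0,0],"delta_rot":[0,0,0]},
    {"fingers":0.028,"dp":[0,0,0],"delta_rot":[0,0,0]},
    {"fingers":0.02,"dp":[0,0,0],"delta_rot":[0,0,0]},
    {"fingers":0.02,"dp":[0,0,0],"delta_rot":[0,0,0]},
    {"fingers":0.02,"dp":[0,0,0],"delta_rot":[0,0,0]}
  ],
  "squeeze": 30
}}

```text
t: 5.08
position: [0.6508, 0.2158, 0.2632]
tcp_rot: [180.0, -0.0, 40.0]
wrist_force: [-0.1, -1.2, 3.0]
gripper_width: 0.0267
grip_force: 29.7
```

Request:
{"op": "move_arm", "data": {
  "motion": [
    {"fingers":0.02,"dp":[0,0,0.004],"delta_rot":[0,0,0]},
    {"fingers":0.02,"dp":[0,0,0.01],"delta_rot":[0,0,0]},
    {"fingers":0.02,"dp":[0,0,0.02],"delta_rot":[0,0,0]},
    {"fingers":0.02,"dp":[0,0,0.025],"delta_rot":[0,0,0]},
    {"fingers":0.02,"dp":[0,0,0.025],"delta_rot":[0,0,0]},
    {"fingers":0.02,"dp":[0,0,0.01],"delta_rot":[0,0,0]},
    {"fingers":0.02,"dp":[0,0,0],"delta_rot":[0,0,0]},
    {"fingers":0.02,"dp":[0,0,0],"delta_rot":[0,0,0]}
  ]
}}

```text
t: 6.08
position: [0.6502, 0.2158, 0.3555]
tcp_rot: [-179.9, 0.1, 40.0]
wrist_force: [0.0, 0.5, -0.3]
gripper_width: 0.0264
grip_force: 29.6
```

```bash
python3 - <<'E'
from h import *
im=crop("scene",270,220,430,400,3,"pics/s2.png",1.5)
s=robot.state();print(s["position"],s["tcp_rot"],s["gripper_width"],s["grip_force"],s["joint_positions"])
E
```

```text
[0.6503 0.2157 0.3553] [-179.9357    0.1308   40.0393] 0.02630605516984369 29.5772185921669 [12.5408 26.8861 75.8891 -0.0034 77.3705 62.5023]
```

View pics/s2.png

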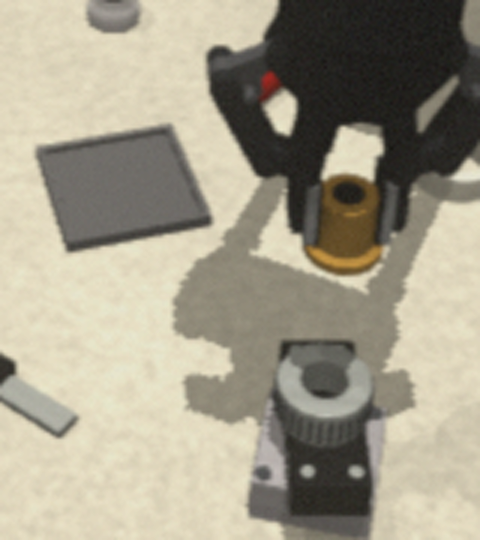

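The bushing hangs level in the fingers, and the pulley stays put at crop (323,385). On to the dish.

Request:
{"op": "move_arm", "data": {
  "motion": [
    {"fingers":0.02,"dp":[-0.0065,-0.0147,0],"delta_rot":[0,0,0]},
    {"fingers":0.02,"dp":[-0.0135,-0.0297,0],"delta_rot":[0,0,0]},
    {"fingers":0.02,"dp":[-0.0135,-0.0297,0],"delta_rot":[0,0,0]},
    {"fingers":0.02,"dp":[-0.0135,-0.0297,0],"delta_rot":[0,0,0]},
    {"fingers":0.02,"dp":[-0.0135,-0.0297,0],"delta_rot":[0,0,0]},
    {"fingers":0.02,"dp":[-0.0135,-0.0297,0],"delta_rot":[0,0,0]},
    {"fingers":0.02,"dp":[-0.0135,-0.0297,0],"delta_rot":[0,0,0]},
    {"fingers":0.02,"dp":[-0.0135,-0.0297,0],"delta_rot":[0,0,0]},
    {"fingers":0.02,"dp":[-0.0135,-0.0297,0],"delta_rot":[0,0,0]},
    {"fingers":0.02,"dp":[-0.0135,-0.0297,0],"delta_rot":[0,0,0]},
    {"fingers":0.02,"dp":[-0.0135,-0.0297,0],"delta_rot":[0,0,0]},
    {"fingers":0.02,"dp":[-0.0135,-0.0297,0],"delta_rot":[0,0,0]},
    {"fingers":0.02,"dp":[-0.0135,-0.0297,0],"delta_rot":[0,0,0]},
    {"fingers":0.02,"dp":[-0.0135,-0.0297,0],"delta_rot":[0,0,0]},
    {"fingers":0.02,"dp":[-0.0135,-0.0297,-0.01],"delta_rot":[0,0,0]},
    {"fingers":0.02,"dp":[-0.0135,-0.0297,-0.02],"delta_rot":[0,0,0]},
    {"fingers":0.02,"dp":[-0.0135,-0.0297,-0.02],"delta_rot":[0,0,0]},
    {"fingers":0.02,"dp":[-0.0135,-0.0297,-0.02],"delta_rot":[0,0,0]},
    {"fingers":0.02,"dp":[-0.0065,-0.0147,-0.02],"delta_rot":[0,0,0]},
    {"fingers":0.02,"dp":[0,0,-0.01],"delta_rot":[0,0,0]}
  ]
}}

```text
t: 8.62
position: [0.4066, -0.3191, 0.2555]
tcp_rot: [-179.9, 0.0, 39.9]
wrist_force: [0.6, -0.8, -0.5]
gripper_width: 0.0264
grip_force: 29.6
```

Request:
{"op": "move_arm", "data": {
  "motion": [
    {"fingers":0.02,"dp":[0,0,-0.01],"delta_rot":[0,0,0]},
    {"fingers":0.02,"dp":[0,0,0],"delta_rot":[0,0,0]},
    {"fingers":0.02,"dp":[0,0,0],"delta_rot":[0,0,0]},
    {"fingers":0.02,"dp":[0,0,0],"delta_rot":[0,0,0]}
  ]
}}

```text
t: 9.12
position: [0.4085, -0.3183, 0.2473]
tcp_rot: [179.9, -0.0, 40.1]
wrist_force: [-0.5, 0.7, -1.3]
gripper_width: 0.0264
grip_force: 29.6
```

Request:
{"op": "move_arm", "data": {
  "motion": [
    {"fingers":0.02,"dp":[-0.001,0,-0.01],"delta_rot":[0,0,0]},
    {"fingers":0.02,"dp":[0,0,-0.015],"delta_rot":[0,0,0]},
    {"fingers":0.02,"dp":[0,0,-0.015],"delta_rot":[0,0,0]},
    {"fingers":0.02,"dp":[0,0,-0.01],"delta_rot":[0,0,0]},
    {"fingers":0.02,"dp":[0,0,-0.005],"delta_rot":[0,0,0]},
    {"fingers":0.02,"dp":[0,0,-0.002],"delta_rot":[0,0,0]},
    {"fingers":0.02,"dp":[0,0,-0.002],"delta_rot":[0,0,0]},
    {"fingers":0.02,"dp":[0,0,0],"delta_rot":[0,0,0]},
    {"fingers":0.02,"dp":[0,0,0],"delta_rot":[0,0,0]}
  ]
}}

```text
t: 10.25
position: [0.4072, -0.3186, 0.188]
tcp_rot: [180.0, -0.0, 40.0]
wrist_force: [0.1, -0.4, -1.1]
gripper_width: 0.0267
grip_force: 29.6
```

Request:
{"op": "move_arm", "data": {
  "motion": [
    {"fingers":0.02,"dp":[0,0,-0.001],"delta_rot":[0,0,0]},
    {"fingers":0.02,"dp":[0,0,-0.001],"delta_rot":[0,0,0]},
    {"fingers":0.02,"dp":[0,0,-0.001],"delta_rot":[0,0,0]},
    {"fingers":0.02,"dp":[0,0,0],"delta_rot":[0,0,0]},
    {"fingers":0.02,"dp":[0,0,0],"delta_rot":[0,0,0]}
  ]
}}

```text
t: 10.88
position: [0.4071, -0.3185, 0.1851]
tcp_rot: [180.0, -0.0, 40.0]
wrist_force: [-0.9, 0.9, 5.5]
gripper_width: 0.0264
grip_force: 30.1
```

Contact at 5.5 N. Release and rise.

Request:
{"op": "move_arm", "data": {
  "motion": [
    {"fingers":0.03,"dp":[0,0,0],"delta_rot":[0,0,0]},
    {"fingers":0.036,"dp":[0,0,0],"delta_rot":[0,0,0]},
    {"fingers":0.05,"dp":[0,0,0],"delta_rot":[0,0,0]},
    {"fingers":0.06,"dp":[0,0,0],"delta_rot":[0,0,0]},
    {"fingers":0.06,"dp":[0,0,0],"delta_rot":[0,0,0]},
    {"fingers":0.06,"dp":[0,0,0.02],"delta_rot":[0,0,0]},
    {"fingers":0.08,"dp":[0,0,0.04],"delta_rot":[0,0,0]},
    {"fingers":0.08,"dp":[0,0,0.04],"delta_rot":[0,0,0]},
    {"fingers":0.08,"dp":[0,0,0.02],"delta_rot":[0,0,0]},
    {"fingers":0.08,"dp":[0.007,0.015,0],"delta_rot":[0,0,0]},
    {"fingers":0.08,"dp":[0.014,0.03,0],"delta_rot":[0,0,0]},
    {"fingers":0.08,"dp":[0.014,0.03,0],"delta_rot":[0,0,0]},
    {"fingers":0.08,"dp":[0.014,0.03,0],"delta_rot":[0,0,0]},
    {"fingers":0.08,"dp":[0.014,0.03,0],"delta_rot":[0,0,0]}
  ]
}}

```text
t: 12.62
position: [0.47, -0.1812, 0.3031]
tcp_rot: [-179.8, 0.0, 40.0]
wrist_force: [0.8, -0.8, 0.3]
gripper_width: 0.0799
grip_force: 0.0
```

```bash
python3 - <<'E'
from h import *
im=robot.get_image("top")[:,:,::-1]
a=cv2.resize(im[115:195,145:225],None,fx=7,fy=7,interpolation=cv2.INTER_CUBIC)
b=cv2.resize(im[275:335,450:512],(560,542),interpolation=cv2.INTER_CUBIC)
cv2.imwrite("pics/t2.png",cv2.convertScaleAbs(cv2.resize(np.hstack([a[:542],b]),None,fx=.71,fy=.71,interpolation=cv2.INTER_AREA) if 0 else np.hstack([a[:542],b[:,:240]]),alpha=2))
cv2.imwrite("pics/raw_t2.png",im)
s=robot.state();print(s["position"])
# pulley: light ring at pile
g=im[115:195,145:225];cv2.imwrite("pics/dish2.png",cv2.convertScaleAbs(b,alpha=2))
E
```

```text
[ 0.471  -0.1784  0.3031]
```

View pics/t2.png

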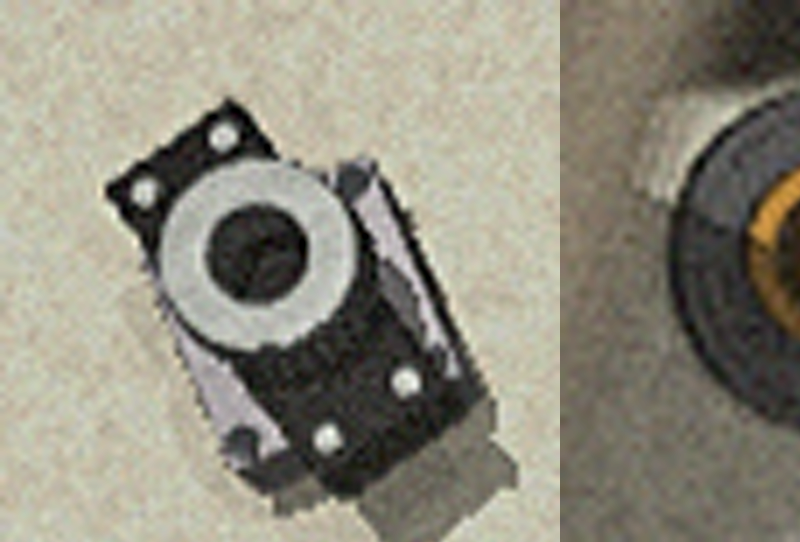

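Bushing is in the dish, and the pulley bore is at crop (258,253) with the carriage unmoved. Back to the pile.

Request:
{"op": "move_arm", "data": {
  "motion": [
    {"fingers":0.075,"dp":[0.0065,0.0141,0],"delta_rot":[0,0,0]},
    {"fingers":0.075,"dp":[0.0129,0.0282,0],"delta_rot":[0,0,0]},
    {"fingers":0.075,"dp":[0.0129,0.0282,0],"delta_rot":[0,0,0]},
    {"fingers":0.075,"dp":[0.0129,0.0282,0],"delta_rot":[0,0,0]},
    {"fingers":0.075,"dp":[0.0129,0.0282,0],"delta_rot":[0,0,0]},
    {"fingers":0.075,"dp":[0.0129,0.0282,0],"delta_rot":[0,0,0]},
    {"fingers":0.075,"dp":[0.0129,0.0282,0],"delta_rot":[0,0,0]},
    {"fingers":0.075,"dp":[0.0129,0.0282,0],"delta_rot":[0,0,0]},
    {"fingers":0.075,"dp":[0.0129,0.0282,0],"delta_rot":[0,0,0]},
    {"fingers":0.075,"dp":[0.0129,0.0282,0],"delta_rot":[0,0,0]},
    {"fingers":0.075,"dp":[0.0129,0.0282,0],"delta_rot":[0,0,0]},
    {"fingers":0.075,"dp":[0.0129,0.0282,0],"delta_rot":[0,0,0]},
    {"fingers":0.075,"dp":[0.0129,0.0282,0],"delta_rot":[0,0,0]},
    {"fingers":0.075,"dp":[0.0129,0.0282,-0.005],"delta_rot":[0,0,0]},
    {"fingers":0.075,"dp":[0.0064,0.0141,-0.005],"delta_rot":[0,0,0]},
    {"fingers":0.075,"dp":[0,0,0],"delta_rot":[0,0,0]},
    {"fingers":0.075,"dp":[0,0,0],"delta_rot":[0,0,0]},
    {"fingers":0.075,"dp":[0,0,0],"delta_rot":[0,0,0]},
    {"fingers":0.075,"dp":[0,0,0],"delta_rot":[0,0,0]}
  ]
}}

```text
t: 15.05
position: [0.6506, 0.2106, 0.2952]
tcp_rot: [180.0, -0.0, 40.0]
wrist_force: [-0.1, 0.7, 0.1]
gripper_width: 0.0749
grip_force: 0.0
```

Request:
{"op": "move_arm", "data": {
  "motion": [
    {"fingers":0.075,"dp":[0.001,0.005,-0.005],"delta_rot":[0,0,0]},
    {"fingers":0.075,"dp":[0,0,-0.015],"delta_rot":[0,0,0]},
    {"fingers":0.075,"dp":[0,0,-0.02],"delta_rot":[0,0,0]},
    {"fingers":0.075,"dp":[0,0,-0.017],"delta_rot":[0,0,0]},
    {"fingers":0.075,"dp":[0,0,-0.012],"delta_rot":[0,0,0]},
    {"fingers":0.07,"dp":[0,0,0],"delta_rot":[0,0,0]},
    {"fingers":0.062,"dp":[0,0,0],"delta_rot":[0,0,0]},
    {"fingers":0.056,"dp":[0,0,0],"delta_rot":[0,0,0]},
    {"fingers":0.052,"dp":[0,0,0],"delta_rot":[0,0,0]},
    {"fingers":0.049,"dp":[0,0,0],"delta_rot":[0,0,0]},
    {"fingers":0.042,"dp":[0,0,0],"delta_rot":[0,0,0]},
    {"fingers":0.042,"dp":[0,0,0],"delta_rot":[0,0,0]},
    {"fingers":0.042,"dp":[0,0,0],"delta_rot":[0,0,0]}
  ]
}}

```text
t: 16.68
position: [0.6519, 0.2163, 0.2266]
tcp_rot: [180.0, -0.1, 40.0]
wrist_force: [-0.4, -1.2, 4.8]
gripper_width: 0.0485
grip_force: 31.2
```

Request:
{"op": "move_arm", "data": {
  "motion": [
    {"fingers":0.042,"dp":[0,0,0.003],"delta_rot":[0,0,0]},
    {"fingers":0.042,"dp":[0,0,0.008],"delta_rot":[0,0,0]},
    {"fingers":0.042,"dp":[0,0,0.02],"delta_rot":[0,0,0]},
    {"fingers":0.042,"dp":[0,0,0.025],"delta_rot":[0,0,0]},
    {"fingers":0.042,"dp":[0,0,0.025],"delta_rot":[0,0,0]},
    {"fingers":0.042,"dp":[0,0,0.015],"delta_rot":[0,0,0]},
    {"fingers":0.042,"dp":[-0.01,0.004,0],"delta_rot":[0,0,0]},
    {"fingers":0.042,"dp":[-0.025,0.01,0],"delta_rot":[0,0,0]},
    {"fingers":0.042,"dp":[-0.025,0.01,0],"delta_rot":[0,0,0]},
    {"fingers":0.042,"dp":[-0.025,0.01,0],"delta_rot":[0,0,0]},
    {"fingers":0.042,"dp":[-0.025,0.01,0],"delta_rot":[0,0,0]},
    {"fingers":0.042,"dp":[-0.025,0.01,0],"delta_rot":[0,0,0]},
    {"fingers":0.042,"dp":[-0.025,0.01,0],"delta_rot":[0,0,0]},
    {"fingers":0.042,"dp":[-0.025,0.01,0],"delta_rot":[0,0,0]},
    {"fingers":0.042,"dp":[-0.025,0.01,0],"delta_rot":[0,0,0]},
    {"fingers":0.042,"dp":[-0.025,0.01,0],"delta_rot":[0,0,0]},
    {"fingers":0.042,"dp":[-0.01,0.004,0],"delta_rot":[0,0,0]},
    {"fingers":0.042,"dp":[0,0,0],"delta_rot":[0,0,0]},
    {"fingers":0.042,"dp":[0,0,0],"delta_rot":[0,0,0]},
    {"fingers":0.042,"dp":[0,0,0],"delta_rot":[0,0,0]}
  ],
  "squeeze": 40
}}

```text
t: 19.18
position: [0.4075, 0.3141, 0.3217]
tcp_rot: [180.0, -0.0, 40.0]
wrist_force: [0.5, 0.5, -2.2]
gripper_width: 0.0477
grip_force: 41.5
```

```bash
python3 - <<'E'
from h import *
im=crop("scene",330,200,530,400,3,"pics/s3.png",1.5);cv2.imwrite("pics/raw_s3.png",im)
cv2.imwrite("pics/raw_t3.png",robot.get_image("top")[:,:,::-1])
s=robot.state();print(s["position"],s["tcp_rot"],s["gripper_width"],s["grip_force"])
E
```

```text
[0.4073 0.3141 0.3216] [179.9886   0.0009  39.9875] 0.0481344197992687 41.50493295863271
```

View pics/s3.png

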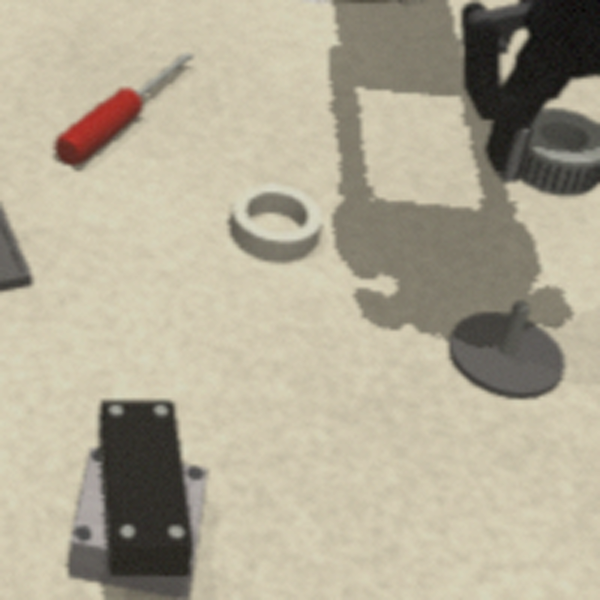

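The pulley hangs level, the pile stays in place, and the post tip is at crop (521,303) in the scene view.

```bash
python3 - <<'E'
from h import *
print(ray("scene",[330+521/3,200+303/3],.046), ray("scene",[330+507/3,200+353/3],.006))
im=cv2.imread("pics/top0.png")
cv2.imwrite("pics/post.png",cv2.convertScaleAbs(cv2.resize(im[275:327,100:152],None,fx=9,fy=9,interpolation=cv2.INTER_CUBIC),alpha=2))
E
```

```text
[[0.3959 0.3172 0.046 ]] [[0.3976 0.3189 0.006 ]]
```

View pics/post.png

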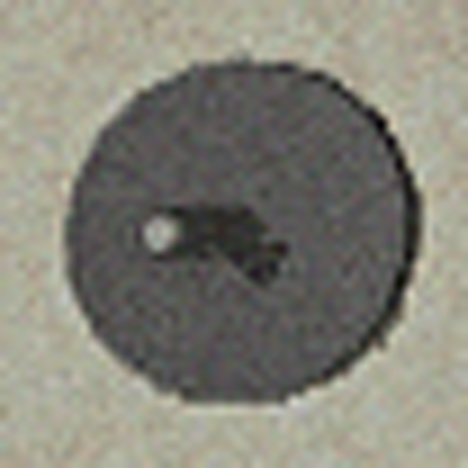

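Request:
{"op": "move_arm", "data": {
  "motion": [
    {"fingers":0.042,"dp":[-0.0055,0.0017,-0.01],"delta_rot":[0,0,0]},
    {"fingers":0.042,"dp":[-0.0055,0.0017,-0.02],"delta_rot":[0,0,0]},
    {"fingers":0.042,"dp":[0,0,-0.02],"delta_rot":[0,0,0]},
    {"fingers":0.042,"dp":[0,0,-0.02],"delta_rot":[0,0,0]},
    {"fingers":0.042,"dp":[0,0,-0.02],"delta_rot":[0,0,0]},
    {"fingers":0.042,"dp":[0,0,-0.007],"delta_rot":[0,0,0]},
    {"fingers":0.042,"dp":[0,0,0],"delta_rot":[0,0,0]},
    {"fingers":0.042,"dp":[0,0,0],"delta_rot":[0,0,0]},
    {"fingers":0.042,"dp":[0,0,0],"delta_rot":[0,0,0]}
  ]
}}

```text
t: 20.4
position: [0.396, 0.3179, 0.2255]
tcp_rot: [180.0, -0.1, 40.0]
wrist_force: [-1.0, -0.2, -1.5]
gripper_width: 0.048
grip_force: 41.5
```

Request:
{"op": "move_arm", "data": {
  "motion": [
    {"fingers":0.042,"dp":[0,0,-0.006],"delta_rot":[0,0,0]},
    {"fingers":0.042,"dp":[0,0,-0.006],"delta_rot":[0,0,0]},
    {"fingers":0.042,"dp":[0,0,-0.006],"delta_rot":[0,0,0]},
    {"fingers":0.042,"dp":[0,0,0],"delta_rot":[0,0,0]},
    {"fingers":0.042,"dp":[0,0,0],"delta_rot":[0,0,0]}
  ]
}}

```text
t: 21.02
position: [0.3957, 0.3177, 0.2066]
tcp_rot: [180.0, 0.0, 40.0]
wrist_force: [0.1, 0.2, -1.2]
gripper_width: 0.0476
grip_force: 41.5
```

Past the tip with no contact, so I go on down to TCP z of about 0.175.

Request:
{"op": "move_arm", "data": {
  "motion": [
    {"fingers":0.042,"dp":[0,0,-0.008],"delta_rot":[0,0,0]},
    {"fingers":0.042,"dp":[0,0,-0.008],"delta_rot":[0,0,0]},
    {"fingers":0.042,"dp":[0,0,-0.008],"delta_rot":[0,0,0]},
    {"fingers":0.042,"dp":[0,0,-0.004],"delta_rot":[0,0,0]},
    {"fingers":0.042,"dp":[0,0,-0.002],"delta_rot":[0,0,0]},
    {"fingers":0.042,"dp":[0,0,-0.001],"delta_rot":[0,0,0]},
    {"fingers":0.042,"dp":[0,0,-0.001],"delta_rot":[0,0,0]},
    {"fingers":0.042,"dp":[0,0,0],"delta_rot":[0,0,0]},
    {"fingers":0.042,"dp":[0,0,0],"delta_rot":[0,0,0]}
  ]
}}

```text
t: 22.15
position: [0.3954, 0.3175, 0.1768]
tcp_rot: [180.0, -0.0, 40.0]
wrist_force: [-3.0, -3.1, 16.3]
gripper_width: 0.0479
grip_force: 51.1
```

Request:
{"op": "move_arm", "data": {
  "motion": [
    {"fingers":0.042,"dp":[0,0,0.001],"delta_rot":[0,0,0]},
    {"fingers":0.046,"dp":[0,0,0],"delta_rot":[0,0,0]},
    {"fingers":0.052,"dp":[0,0,0],"delta_rot":[0,0,0]},
    {"fingers":0.06,"dp":[0,0,0],"delta_rot":[0,0,0]},
    {"fingers":0.07,"dp":[0,0,0],"delta_rot":[0,0,0]},
    {"fingers":0.07,"dp":[0,0,0.01],"delta_rot":[0,0,0]},
    {"fingers":0.07,"dp":[0,0,0.02],"delta_rot":[0,0,0]},
    {"fingers":0.07,"dp":[0,0,0.03],"delta_rot":[0,0,0]},
    {"fingers":0.07,"dp":[0,0,0.03],"delta_rot":[0,0,0]},
    {"fingers":0.07,"dp":[0,0,0.02],"delta_rot":[0,0,0]},
    {"fingers":0.07,"dp":[0.02,-0.008,0],"delta_rot":[0,0,0]},
    {"fingers":0.07,"dp":[0.025,-0.01,0],"delta_rot":[0,0,0]},
    {"fingers":0.07,"dp":[0.025,-0.01,0],"delta_rot":[0,0,0]},
    {"fingers":0.07,"dp":[0.02,-0.008,0],"delta_rot":[0,0,0]},
    {"fingers":0.07,"dp":[0,0,0],"delta_rot":[0,0,0]}
  ]
}}

```text
t: 24.02
position: [0.4875, 0.2809, 0.2852]
tcp_rot: [180.0, 0.0, 39.9]
wrist_force: [-1.1, 1.1, 0.3]
gripper_width: 0.0704
grip_force: 0.0
```

```bash
python3 - <<'E'
from h import *
im=crop("scene",340,250,540,410,3,"pics/s4.png",1.5)
s=robot.state();print(s["position"],s["tcp_rot"])
# carriage bolts & outline from scene crop of raw_s3 : carriage top corners
f=lambda p:np.array(p)/3+[330,200]
c=ray("scene",f([[102,402],[172,402],[190,540],[110,545]]),.058)[:,:2];print(c,c.mean(0),cv2.minAreaRect((c*1000).astype(np.float32)))
T=lambda p:(np.array(p,float)+.5)/7-.5+[145,115]
b=ray("top",T([[223,136],[146,193],[328,437],[405,381]]),.058)[:,:2];print("bolts",b.mean(0))
d=b[2]+b[3]-b[0]-b[1];print(np.degrees(np.arctan2(d[1],d[0])))
E
```

```text
[0.4862 0.2812 0.2851] [-179.9549    0.0787   39.9458]
[[0.6256 0.1736]
 [0.6018 0.2029]
 [0.6717 0.2579]
 [0.6988 0.229 ]] [0.6495 0.2158] ((650.3115234375, 215.97323608398438), (92.46235656738281, 39.43104553222656), 38.160240173339844)
bolts [0.6499 0.2174]
-141.4186127071497
```

View pics/s4.png

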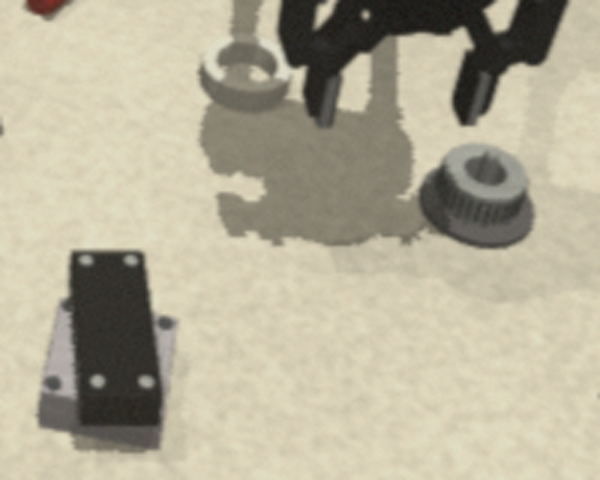

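The pulley sits over the post on its foot, and the carriage and block are unmoved. Now the carriage, centred at about (0.6497, 0.2165) with its axis at 38.5°.

Request:
{"op": "move_arm", "data": {
  "motion": [
    {"fingers":0.065,"dp":[0.0135,-0.0047,0],"delta_rot":[0,0,-0.006]},
    {"fingers":0.065,"dp":[0.025,-0.01,0],"delta_rot":[0,0,-0.01]},
    {"fingers":0.065,"dp":[0.025,-0.01,0],"delta_rot":[0,0,-0.01]},
    {"fingers":0.065,"dp":[0.025,-0.01,0],"delta_rot":[0,0,0]},
    {"fingers":0.065,"dp":[0.025,-0.01,0],"delta_rot":[0,0,0]},
    {"fingers":0.065,"dp":[0.025,-0.01,0],"delta_rot":[0,0,0]},
    {"fingers":0.065,"dp":[0.025,-0.01,0],"delta_rot":[0,0,0]},
    {"fingers":0.065,"dp":[0,0,0],"delta_rot":[0,0,0]},
    {"fingers":0.065,"dp":[0,0,0],"delta_rot":[0,0,0]},
    {"fingers":0.065,"dp":[0,0,0],"delta_rot":[0,0,0]},
    {"fingers":0.065,"dp":[0,0,0],"delta_rot":[0,0,0]}
  ]
}}

```text
t: 25.45
position: [0.6485, 0.2175, 0.286]
tcp_rot: [-180.0, 0.0, 38.6]
wrist_force: [0.1, 0.4, 0.2]
gripper_width: 0.0651
grip_force: 0.0
```

Request:
{"op": "move_arm", "data": {
  "motion": [
    {"fingers":0.065,"dp":[0.0012,-0.001,-0.01],"delta_rot":[0,0,0]},
    {"fingers":0.065,"dp":[0,0,-0.02],"delta_rot":[0,0,0]},
    {"fingers":0.065,"dp":[0,0,-0.02],"delta_rot":[0,0,0]},
    {"fingers":0.065,"dp":[0,0,-0.019],"delta_rot":[0,0,0]},
    {"fingers":0.065,"dp":[0,0,-0.01],"delta_rot":[0,0,0]},
    {"fingers":0.06,"dp":[0,0,0],"delta_rot":[0,0,0]},
    {"fingers":0.052,"dp":[0,0,0],"delta_rot":[0,0,0]},
    {"fingers":0.046,"dp":[0,0,0],"delta_rot":[0,0,0]},
    {"fingers":0.042,"dp":[0,0,0],"delta_rot":[0,0,0]},
    {"fingers":0.039,"dp":[0,0,0],"delta_rot":[0,0,0]},
    {"fingers":0.032,"dp":[0,0,0],"delta_rot":[0,0,0]},
    {"fingers":0.032,"dp":[0,0,0],"delta_rot":[0,0,0]},
    {"fingers":0.032,"dp":[0,0,0],"delta_rot":[0,0,0]}
  ],
  "squeeze": 40
}}

```text
t: 27.08
position: [0.6506, 0.2161, 0.2075]
tcp_rot: [180.0, -0.1, 38.5]
wrist_force: [-0.7, 1.0, 4.8]
gripper_width: 0.0392
grip_force: 41.3
```

Request:
{"op": "move_arm", "data": {
  "motion": [
    {"fingers":0.032,"dp":[0,0,0.003],"delta_rot":[0,0,0]},
    {"fingers":0.032,"dp":[0,0,0.008],"delta_rot":[0,0,0]},
    {"fingers":0.032,"dp":[0,0,0.02],"delta_rot":[0,0,0]},
    {"fingers":0.032,"dp":[0,0,0.025],"delta_rot":[0,0,0]},
    {"fingers":0.032,"dp":[0,0,0.02],"delta_rot":[0,0,0]},
    {"fingers":0.032,"dp":[0,0,0.008],"delta_rot":[0,0,0]},
    {"fingers":0.032,"dp":[0,0,0],"delta_rot":[0,0,0]},
    {"fingers":0.032,"dp":[0,0,0],"delta_rot":[0,0,0]}
  ]
}}

```text
t: 28.08
position: [0.65, 0.2159, 0.2896]
tcp_rot: [-180.0, 0.1, 38.5]
wrist_force: [-0.4, -0.4, -1.9]
gripper_width: 0.039
grip_force: 40.6
```

```bash
python3 - <<'E'
from h import *
im=crop("scene",280,220,440,410,3,"pics/s5.png",1.5)
s=robot.state();print(s["position"],s["tcp_rot"],s["wrist_force"],s["grip_force"])
E
```

```text
[0.65   0.2159 0.2895] [-179.9509    0.1165   38.5496] [-0.0949  0.0489 -1.2201] 40.56474208831787
```

View pics/s5.png

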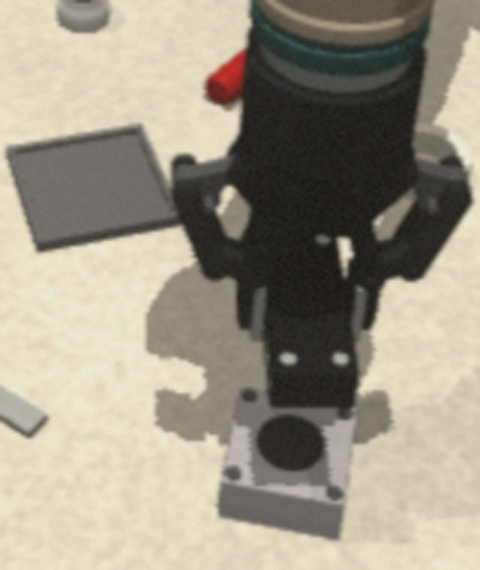

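The carriage hangs level and the block stays, with a black mark at its centre near crop (290,443). On to the long tray.

Request:
{"op": "move_arm", "data": {
  "motion": [
    {"fingers":0.032,"dp":[-0.0006,-0.0132,0],"delta_rot":[0,0,-0.023]},
    {"fingers":0.032,"dp":[-0.0012,-0.0262,0],"delta_rot":[0,0,-0.046]},
    {"fingers":0.032,"dp":[-0.0012,-0.0262,0],"delta_rot":[0,0,-0.046]},
    {"fingers":0.032,"dp":[-0.0012,-0.0262,0],"delta_rot":[0,0,-0.046]},
    {"fingers":0.032,"dp":[-0.0012,-0.0262,0],"delta_rot":[0,0,-0.046]},
    {"fingers":0.032,"dp":[-0.0012,-0.0262,0],"delta_rot":[0,0,-0.046]},
    {"fingers":0.032,"dp":[-0.0012,-0.0262,0],"delta_rot":[0,0,-0.046]},
    {"fingers":0.032,"dp":[-0.0012,-0.0262,0],"delta_rot":[0,0,-0.046]},
    {"fingers":0.032,"dp":[-0.0012,-0.0262,0],"delta_rot":[0,0,-0.046]},
    {"fingers":0.032,"dp":[-0.0012,-0.0262,0],"delta_rot":[0,0,-0.046]},
    {"fingers":0.032,"dp":[-0.0012,-0.0262,0],"delta_rot":[0,0,-0.046]},
    {"fingers":0.032,"dp":[-0.0012,-0.0262,0],"delta_rot":[0,0,-0.046]},
    {"fingers":0.032,"dp":[-0.0012,-0.0262,0],"delta_rot":[0,0,-0.046]},
    {"fingers":0.032,"dp":[-0.0012,-0.0262,0],"delta_rot":[0,0,-0.046]},
    {"fingers":0.032,"dp":[-0.0012,-0.0262,0],"delta_rot":[0,0,-0.046]},
    {"fingers":0.032,"dp":[-0.0012,-0.0262,0],"delta_rot":[0,0,-0.046]},
    {"fingers":0.032,"dp":[-0.0006,-0.0125,0],"delta_rot":[0,0,-0.023]},
    {"fingers":0.032,"dp":[0,0,0],"delta_rot":[0,0,0]},
    {"fingers":0.032,"dp":[0,0,0],"delta_rot":[0,0,0]},
    {"fingers":0.032,"dp":[0,0,0],"delta_rot":[0,0,0]}
  ]
}}

```text
t: 30.62
position: [0.6312, -0.2017, 0.2907]
tcp_rot: [-180.0, 0.0, -3.6]
wrist_force: [-0.1, 0.3, -1.8]
gripper_width: 0.0395
grip_force: 40.6
```

```bash
python3 - <<'E'
from h import *
im=robot.get_image("top")[:,:,::-1];cv2.imwrite("pics/raw_t6.png",im)
# block, seen freely: top face at z=.032
a=im[120:200,150:225]
b=im[130:225,385:455]
k=lambda a,h:cv2.resize(a,(int(a.shape[1]*h/a.shape[0]),h),interpolation=cv2.INTER_CUBIC)
x,y=k(a,420),k(b,420);print(x.shape,y.shape)
cv2.imwrite("pics/t6.png",cv2.convertScaleAbs(np.hstack([x,y]),alpha=2))
print(robot.state()["position"],robot.state()["tcp_rot"])
E
```

```text
(420, 393, 3) (420, 309, 3)
[ 0.6313 -0.2017  0.2908] [-179.9888    0.0062   -3.5525]
```

View pics/t6.png

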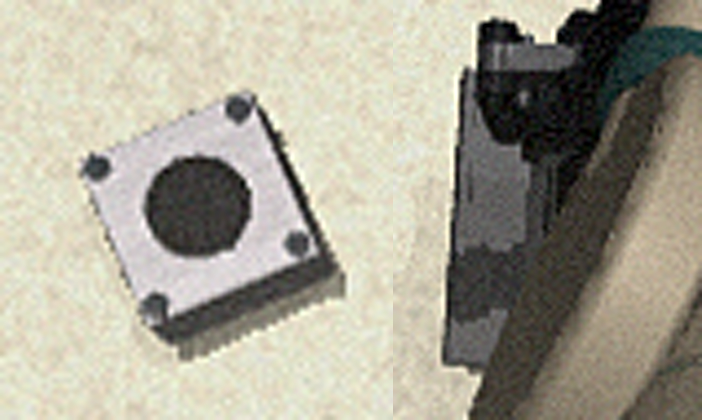

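The block is plain to see, with top-face corners at crop (255,97), (80,163), (142,320) and (318,253). Lower the carriage.

Request:
{"op": "move_arm", "data": {
  "motion": [
    {"fingers":0.032,"dp":[0,-0.0008,-0.01],"delta_rot":[0,0,0]},
    {"fingers":0.032,"dp":[0,0,-0.02],"delta_rot":[0,0,0]},
    {"fingers":0.032,"dp":[0,0,-0.025],"delta_rot":[0,0,0]},
    {"fingers":0.032,"dp":[0,0,-0.02],"delta_rot":[0,0,0]},
    {"fingers":0.032,"dp":[0,0,-0.015],"delta_rot":[0,0,0]},
    {"fingers":0.032,"dp":[0,0,-0.01],"delta_rot":[0,0,0]},
    {"fingers":0.032,"dp":[0,0,-0.004],"delta_rot":[0,0,0]},
    {"fingers":0.032,"dp":[0,0,0],"delta_rot":[0,0,0]},
    {"fingers":0.032,"dp":[0,0,0],"delta_rot":[0,0,0]}
  ]
}}

```text
t: 31.8
position: [0.6315, -0.2037, 0.1875]
tcp_rot: [180.0, -0.1, -3.6]
wrist_force: [0.2, 0.1, -1.3]
gripper_width: 0.0393
grip_force: 40.6
```

Request:
{"op": "move_arm", "data": {
  "motion": [
    {"fingers":0.032,"dp":[0,0,-0.0015],"delta_rot":[0,0,0]},
    {"fingers":0.032,"dp":[0,0,-0.001],"delta_rot":[0,0,0]},
    {"fingers":0.032,"dp":[0,0,0],"delta_rot":[0,0,0]},
    {"fingers":0.032,"dp":[0,0,0],"delta_rot":[0,0,0]}
  ]
}}

```text
t: 32.3
position: [0.6312, -0.2035, 0.1842]
tcp_rot: [180.0, 0.0, -3.6]
wrist_force: [0.1, 0.3, -2.2]
gripper_width: 0.0389
grip_force: 40.6
```

```bash
python3 - <<'E'
from h import *
T=lambda p:(np.array(p,float)+.5)/5.25-.5+[150,120]
c=ray("top",T([[255,97],[80,163],[142,320],[318,253]]),.032)[:,:2];print(c,c.mean(0),cv2.minAreaRect((c*1000).astype(np.float32)))
print("bore",ray("top",T([198,207]),.032))
b=ray("top",T([[238,108],[96,166],[155,305],[297,243]]),.032)[:,:2];d=b[0]-b[1]+b[3]-b[2];print(b.mean(0),np.degrees(np.arctan2(d[1],d[0])))
S=lambda p:(np.array(p,float)+.5)/3-.5+[280,220]
print("scene bore",ray("scene",S([290,443]),.032))
E
```

```text
[[0.69   0.2003]
 [0.6648 0.2585]
 [0.6108 0.2343]
 [0.636  0.176 ]] [0.6504 0.2173] ((650.3739013671875, 217.2795867919922), (59.225372314453125, 64.2628173828125), 23.435054779052734)
bore [[0.6507 0.2176 0.032 ]]
[0.6513 0.2181] -64.35930209868502
scene bore [[0.6502 0.216  0.032 ]]
```

Request:
{"op": "move_arm", "data": {
  "motion": [
    {"fingers":0.032,"dp":[0,0,-0.001],"delta_rot":[0,0,0]},
    {"fingers":0.032,"dp":[0,0,-0.001],"delta_rot":[0,0,0]},
    {"fingers":0.032,"dp":[0,0,-0.001],"delta_rot":[0,0,0]},
    {"fingers":0.032,"dp":[0,0,0],"delta_rot":[0,0,0]},
    {"fingers":0.032,"dp":[0,0,0],"delta_rot":[0,0,0]}
  ]
}}

```text
t: 32.92
position: [0.6312, -0.2035, 0.1812]
tcp_rot: [180.0, -0.0, -3.6]
wrist_force: [0.3, 0.3, -2.2]
gripper_width: 0.0389
grip_force: 40.6
```

Request:
{"op": "move_arm", "data": {
  "motion": [
    {"fingers":0.032,"dp":[0,0,-0.0007],"delta_rot":[0,0,0]},
    {"fingers":0.032,"dp":[0,0,-0.0007],"delta_rot":[0,0,0]},
    {"fingers":0.032,"dp":[0,0,0],"delta_rot":[0,0,0]},
    {"fingers":0.032,"dp":[0,0,0],"delta_rot":[0,0,0]}
  ]
}}

```text
t: 33.42
position: [0.6312, -0.2035, 0.1806]
tcp_rot: [180.0, -0.0, -3.6]
wrist_force: [-3.2, 0.1, 6.1]
gripper_width: 0.0392
grip_force: 41.3
```

Contact, so release, rise and go to the block, centred at about (0.6504, 0.217) and turned 24.5°.

Request:
{"op": "move_arm", "data": {
  "motion": [
    {"fingers":0.036,"dp":[0,0,0],"delta_rot":[0,0,0]},
    {"fingers":0.042,"dp":[0,0,0],"delta_rot":[0,0,0]},
    {"fingers":0.05,"dp":[0,0,0],"delta_rot":[0,0,0]},
    {"fingers":0.055,"dp":[0,0,0],"delta_rot":[0,0,0]},
    {"fingers":0.055,"dp":[0,0,0.01],"delta_rot":[0,0,0]},
    {"fingers":0.06,"dp":[0,0,0.025],"delta_rot":[0,0,0]},
    {"fingers":0.08,"dp":[0,0,0.03],"delta_rot":[0,0,0]},
    {"fingers":0.085,"dp":[0,0,0.02],"delta_rot":[0,0,0]},
    {"fingers":0.085,"dp":[0.0006,0.014,0],"delta_rot":[0,0,0.0165]},
    {"fingers":0.085,"dp":[0.0013,0.028,0],"delta_rot":[0,0,0.033]},
    {"fingers":0.085,"dp":[0.0013,0.028,0],"delta_rot":[0,0,0.033]},
    {"fingers":0.085,"dp":[0.0013,0.028,0],"delta_rot":[0,0,0.033]},
    {"fingers":0.085,"dp":[0.0013,0.028,0],"delta_rot":[0,0,0.033]},
    {"fingers":0.085,"dp":[0.0013,0.028,0],"delta_rot":[0,0,0.033]},
    {"fingers":0.085,"dp":[0.0013,0.028,0],"delta_rot":[0,0,0.033]},
    {"fingers":0.085,"dp":[0.0013,0.028,0],"delta_rot":[0,0,0.033]},
    {"fingers":0.085,"dp":[0.0013,0.028,0],"delta_rot":[0,0,0.033]}
  ]
}}

```text
t: 35.55
position: [0.6414, 0.0364, 0.2637]
tcp_rot: [-179.9, 0.1, 12.6]
wrist_force: [0.8, 0.2, -0.7]
gripper_width: 0.0848
grip_force: 0.0
```

Request:
{"op": "move_arm", "data": {
  "motion": [
    {"fingers":0.085,"dp":[0.0013,0.028,0],"delta_rot":[0,0,0.033]},
    {"fingers":0.085,"dp":[0.0013,0.028,0],"delta_rot":[0,0,0.033]},
    {"fingers":0.085,"dp":[0.0013,0.028,0],"delta_rot":[0,0,0.033]},
    {"fingers":0.085,"dp":[0.0013,0.028,0],"delta_rot":[0,0,0.033]},
    {"fingers":0.085,"dp":[0.0013,0.028,0],"delta_rot":[0,0,0.033]},
    {"fingers":0.085,"dp":[0.0013,0.028,0],"delta_rot":[0,0,0.033]},
    {"fingers":0.085,"dp":[0.001,0.0145,0],"delta_rot":[0,0,0.0165]},
    {"fingers":0.085,"dp":[0,0,0],"delta_rot":[0,0,0]},
    {"fingers":0.085,"dp":[0,0,0],"delta_rot":[0,0,0]},
    {"fingers":0.085,"dp":[0,0,0],"delta_rot":[0,0,0]}
  ]
}}

```text
t: 36.8
position: [0.651, 0.216, 0.2648]
tcp_rot: [180.0, 0.0, 24.7]
wrist_force: [-0.2, -0.9, 0.6]
gripper_width: 0.0851
grip_force: 0.0
```

```bash
python3 - <<'E'
from h import *
im=robot.get_image("scene")[:,:,::-1];cv2.imwrite("pics/s7.png",cv2.convertScaleAbs(cv2.resize(im[180:400,150:450],None,fx=2.5,fy=2.5,interpolation=cv2.INTER_CUBIC),alpha=1.5))
s=robot.state();print(s["position"],s["tcp_rot"],s["gripper_width"])
E
```

```text
[0.6511 0.216  0.2649] [179.982    0.0118  24.6715] 0.08511303761759523
```

View pics/s7.png

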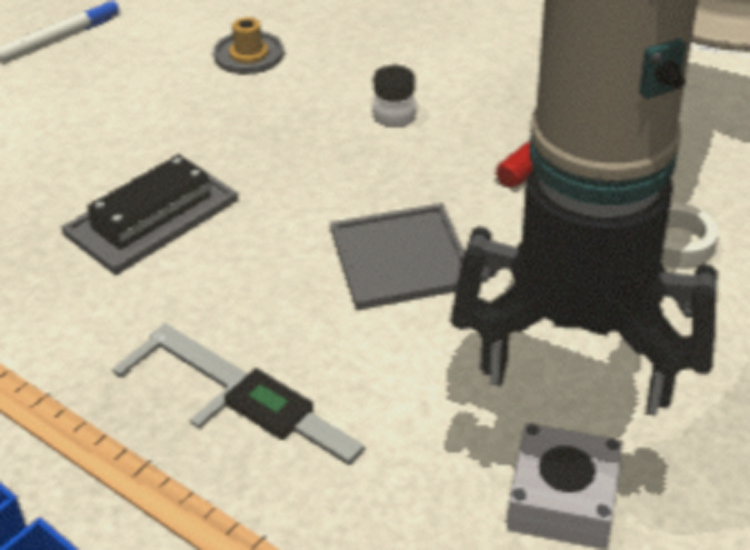

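Bushing upright in its dish, carriage flat in its tray, gripper centred over the block. Descend and grip.

Request:
{"op": "move_arm", "data": {
  "motion": [
    {"fingers":0.085,"dp":[-0.0005,0.001,-0.01],"delta_rot":[0,0,0]},
    {"fingers":0.085,"dp":[0,0,-0.02],"delta_rot":[0,0,0]},
    {"fingers":0.085,"dp":[0,0,-0.02],"delta_rot":[0,0,0]},
    {"fingers":0.085,"dp":[0,0,-0.015],"delta_rot":[0,0,0]},
    {"fingers":0.085,"dp":[0,0,-0.013],"delta_rot":[0,0,0]},
    {"fingers":0.085,"dp":[0,0,-0.01],"delta_rot":[0,0,0]},
    {"fingers":0.085,"dp":[0,0,-0.005],"delta_rot":[0,0,0]},
    {"fingers":0.08,"dp":[0,0,0],"delta_rot":[0,0,0]},
    {"fingers":0.074,"dp":[0,0,0],"delta_rot":[0,0,0]},
    {"fingers":0.069,"dp":[0,0,0],"delta_rot":[0,0,0]},
    {"fingers":0.066,"dp":[0,0,0],"delta_rot":[0,0,0]},
    {"fingers":0.064,"dp":[0,0,0],"delta_rot":[0,0,0]},
    {"fingers":0.056,"dp":[0,0,0],"delta_rot":[0,0,0]},
    {"fingers":0.056,"dp":[0,0,0],"delta_rot":[0,0,0]},
    {"fingers":0.056,"dp":[0,0,0],"delta_rot":[0,0,0]}
  ],
  "squeeze": 60
}}

```text
t: 38.72
position: [0.6508, 0.218, 0.1727]
tcp_rot: [180.0, -0.1, 24.7]
wrist_force: [-0.7, -1.0, 4.8]
gripper_width: 0.0629
grip_force: 68.2
```

Request:
{"op": "move_arm", "data": {
  "motion": [
    {"fingers":0.056,"dp":[0,0,0.003],"delta_rot":[0,0,0]},
    {"fingers":0.056,"dp":[0,0,0.008],"delta_rot":[0,0,0]},
    {"fingers":0.056,"dp":[0,0,0.02],"delta_rot":[0,0,0]},
    {"fingers":0.056,"dp":[0,0,0.02],"delta_rot":[0,0,0]},
    {"fingers":0.056,"dp":[0,0,0.01],"delta_rot":[0,0,0]},
    {"fingers":0.056,"dp":[-0.0047,-0.0095,0],"delta_rot":[0,0,0.021]},
    {"fingers":0.056,"dp":[-0.0093,-0.0191,0],"delta_rot":[0,0,0.043]},
    {"fingers":0.056,"dp":[-0.0093,-0.0191,0],"delta_rot":[0,0,0.043]},
    {"fingers":0.056,"dp":[-0.0093,-0.0191,0],"delta_rot":[0,0,0.043]},
    {"fingers":0.056,"dp":[-0.0093,-0.0191,0],"delta_rot":[0,0,0.043]},
    {"fingers":0.056,"dp":[-0.0093,-0.0191,0],"delta_rot":[0,0,0.043]},
    {"fingers":0.056,"dp":[-0.0093,-0.0191,0],"delta_rot":[0,0,0.043]},
    {"fingers":0.056,"dp":[-0.0093,-0.0191,0],"delta_rot":[0,0,0.043]},
    {"fingers":0.056,"dp":[-0.0093,-0.0191,0],"delta_rot":[0,0,0.043]},
    {"fingers":0.056,"dp":[-0.0093,-0.0191,0],"delta_rot":[0,0,0.043]},
    {"fingers":0.056,"dp":[-0.0093,-0.0191,0],"delta_rot":[0,0,0.043]},
    {"fingers":0.056,"dp":[-0.0093,-0.0191,0],"delta_rot":[0,0,0.043]},
    {"fingers":0.056,"dp":[-0.0047,-0.0095,0],"delta_rot":[0,0,0.021]},
    {"fingers":0.056,"dp":[0,0,0],"delta_rot":[0,0,0]},
    {"fingers":0.056,"dp":[0,0,0],"delta_rot":[0,0,0]}
  ]
}}

```text
t: 41.22
position: [0.5386, -0.011, 0.2325]
tcp_rot: [-180.0, 0.0, 54.2]
wrist_force: [0.3, -0.2, -3.1]
gripper_width: 0.0633
grip_force: 67.2
```

Request:
{"op": "move_arm", "data": {
  "motion": [
    {"fingers":0.056,"dp":[0,0,0],"delta_rot":[0,0,0]},
    {"fingers":0.056,"dp":[0,0,0],"delta_rot":[0,0,0]}
  ]
}}

```text
t: 41.48
position: [0.5389, -0.0107, 0.2328]
tcp_rot: [180.0, -0.0, 54.3]
wrist_force: [-0.4, 0.4, -3.6]
gripper_width: 0.0631
grip_force: 67.2
```

Request:
{"op": "move_arm", "data": {
  "motion": [
    {"fingers":0.056,"dp":[0,-0.0005,-0.008],"delta_rot":[0,0,0]},
    {"fingers":0.056,"dp":[0,0,-0.015],"delta_rot":[0,0,0]},
    {"fingers":0.056,"dp":[0,0,-0.015],"delta_rot":[0,0,0]},
    {"fingers":0.056,"dp":[0,0,-0.008],"delta_rot":[0,0,0]},
    {"fingers":0.056,"dp":[0,0,-0.004],"delta_rot":[0,0,0]},
    {"fingers":0.056,"dp":[0,0,-0.002],"delta_rot":[0,0,0]},
    {"fingers":0.056,"dp":[0,0,-0.001],"delta_rot":[0,0,0]},
    {"fingers":0.056,"dp":[0,0,-0.001],"delta_rot":[0,0,0]},
    {"fingers":0.056,"dp":[0,0,0],"delta_rot":[0,0,0]},
    {"fingers":0.056,"dp":[0,0,0],"delta_rot":[0,0,0]}
  ]
}}

```text
t: 42.72
position: [0.5388, -0.0116, 0.179]
tcp_rot: [180.0, -0.0, 54.2]
wrist_force: [0.4, -0.3, -3.9]
gripper_width: 0.0631
grip_force: 67.2
```

Request:
{"op": "move_arm", "data": {
  "motion": [
    {"fingers":0.056,"dp":[0,0,-0.001],"delta_rot":[0,0,0]},
    {"fingers":0.056,"dp":[0,0,-0.0007],"delta_rot":[0,0,0]},
    {"fingers":0.056,"dp":[0,0,0],"delta_rot":[0,0,0]},
    {"fingers":0.056,"dp":[0,0,0],"delta_rot":[0,0,0]}
  ]
}}

```text
t: 43.22
position: [0.5388, -0.0116, 0.1777]
tcp_rot: [180.0, -0.0, 54.2]
wrist_force: [-3.3, 1.7, 5.8]
gripper_width: 0.0629
grip_force: 68.2
```

Contact. Release, rise and move aside for a last look.

Request:
{"op": "move_arm", "data": {
  "motion": [
    {"fingers":0.06,"dp":[0,0,0],"delta_rot":[0,0,0]},
    {"fingers":0.066,"dp":[0,0,0],"delta_rot":[0,0,0]},
    {"fingers":0.072,"dp":[0,0,0],"delta_rot":[0,0,0]},
    {"fingers":0.08,"dp":[0,0,0],"delta_rot":[0,0,0]},
    {"fingers":0.08,"dp":[0,0,0.005],"delta_rot":[0,0,0]},
    {"fingers":0.08,"dp":[0,0,0.015],"delta_rot":[0,0,0]},
    {"fingers":0.08,"dp":[0,0,0.03],"delta_rot":[0,0,0]},
    {"fingers":0.08,"dp":[0,0,0.04],"delta_rot":[0,0,0]},
    {"fingers":0.08,"dp":[-0.02,0,0.04],"delta_rot":[0,0,0]},
    {"fingers":0.08,"dp":[-0.03,0.01,0.04],"delta_rot":[0,0,0]},
    {"fingers":0.08,"dp":[-0.03,0.01,0.03],"delta_rot":[0,0,0]},
    {"fingers":0.08,"dp":[-0.03,0.01,0],"delta_rot":[0,0,0]},
    {"fingers":0.08,"dp":[-0.03,0.01,0],"delta_rot":[0,0,0]},
    {"fingers":0.08,"dp":[-0.02,0,0],"delta_rot":[0,0,0]},
    {"fingers":0.08,"dp":[0,0,0],"delta_rot":[0,0,0]},
    {"fingers":0.08,"dp":[0,0,0],"delta_rot":[0,0,0]}
  ]
}}

```text
t: 45.22
position: [0.3798, 0.028, 0.3776]
tcp_rot: [179.9, -0.1, 54.2]
wrist_force: [-0.2, 0.5, -0.9]
gripper_width: 0.0802
grip_force: 0.0
```

```bash
python3 - <<'E'
from h import *
im=robot.get_image("scene")[:,:,::-1];cv2.imwrite("pics/s8.png",cv2.convertScaleAbs(cv2.resize(im[150:400,150:550],None,fx=2,fy=2,interpolation=cv2.INTER_CUBIC),alpha=1.5))
s=robot.state();print(s["t"],s["position"],s["wrist_force"])
E
```

```text
45.275 [0.38   0.028  0.3774] [-0.7335  0.2698  0.1434]
```

View pics/s8.png

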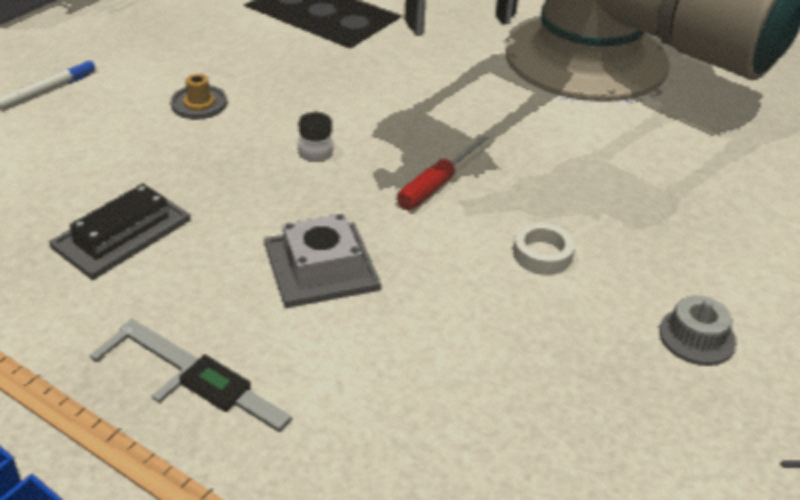

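All four parts rest in their places: bushing (198,95), carriage (120,220), block (320,245), pulley (702,320). Handing in.

```bash
python3 -c "
from workcell import robot
print(robot.hand_in())"
```

```text
the job is handed in; nothing more can be done
None
```

The pile was taken apart from the top down; the last picture shows the bushing, pulley, carriage and block each resting in its own place. I handed the job in at about 45 s (no verdict was returned).

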